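# Lock down the lifter pin of a panel forming block

### The arm

A 6-joint arm with a two-finger parallel gripper is mounted at the origin on the work surface. World frame = base frame: x ahead of the robot, y to its left, z up, the work surface at z = 0. Lengths are in m, angles in rad, forces in N, time in s.
With the tool pointing down it reaches from about 0.3 to 0.875 m from the base axis. Payload 6.4 kg.
Tool frame: the origin (TCP) lies at the centre of the arm's flange, where the gripper is bolted on; the fingertips stand 173 mm ahead of it and the grasp point (between the pads) lies 155 mm ahead of it; z points along the fingers, x is the direction in which the jaws open and shut, and the axes are right-handed (so a half turn about z gives the same grasp; the last joint's range is limited). The gripper opens to 85 mm and grips with 20 to 120 N. Pads are 22 mm wide; open, the fingers measure 114 mm over their backs; the gripper's body (76 mm by 85 mm) begins 54 mm behind the grasp point. The pads swing forward as they close: fully open they stand 13 mm farther back than shut.
Start: joints at [1.054, 0.181, 1.607, -0, 1.354, -0.206], TCP at [0.176, 0.547, 0.405] pointing down, gripper open.
Joint ranges: [-2.99, 2.99], [-0.89, 2.07], [0.3, 2.58], [-1.14, 4.28], [0, 2.63], [-3.12, 3.12]. Speed limits (rad/s): [2.57, 2.57, 3.01, 3.14, 3.14, 3.14].

### API

Orientations are given as a unit quaternion [w, x, y, z].
In Python, from bench import ctrl gives the robot as it stands. The module is installed in compiled form; this text tells all that it offers.
- The arm moves only by the tool move_arm, never from a script. Its argument "moves" is a list of rows, each an object of numbers: "gripper": the opening in per cent of the stroke, from 0 (shut) to 100 (fully open); "x", "y", "z": the shift along the tool's x, y, z in cm; "roll": the turn about the tool's z in degrees. In form: [{"gripper": .., "x": .., "y": .., "z": .., "roll": ..}, ...]. A call has 1 to 5 rows; each row shifts and turns the commanded pose from where the row before left it, along the tool's axes as they then stand; what a row does not reach is not made up. A row lasts 1/8 s, in which the tool goes at most 62.5 mm and 10.7 degrees, less where a joint would pass 70% of its speed; a pose out of reach is approached as far as the arm can. A call is refused whole if a number of a shift passes 6.25 or a number of a turn 10.7, either way. A call with a gripper value outside its range is refused whole. The fingers move at their own pace and stop on an object; the grip force is fixed at half the most. Time passes only in rows, so rows that do not move let the fingers close. It gives the time, the measured TCP pose, the force and the opening at its end, in the units of the state.
- ctrl.get_obs(): the state, without advancing time (a new reading comes with each control period).
- ctrl.camera(name): name is "side" or "top" or "wrist"; returns a dict with "img" (384x512x3 uint8, red, green, blue), "fx", "fy", "cx", "cy" (pixels), "D" ([k1, k2, p1, p2, k3] as OpenCV has them; the pictures are not rectified), "world_from_camera" (4x4, takes a point from camera to world coordinates); the wrist camera has in their place "tool_from_camera" (4x4, takes a point from camera to tool coordinates, whose origin is the TCP and whose axes are the tool frame's). Camera axes: x right, y up, looking along -z (the intrinsics and any distortion apply to the point x, -y, -z); pixel columns grow to the right and rows downward; lengths in m; the calibration is good to about 2 mm. A picture is of the moment at which its call begins: read the wrist's pose just before it. There is no depth.
- ctrl.hand_in(): hands the job in, once; it reports no verdict.
The state is a dict: "time_s": time; "q": joint angles; "dq": joint speeds; "joint_efforts": joint torques, N m; "eef_pos": TCP position; "eef_rot": TCP orientation; "wrist_force": force on the tool from outside, world axes, zero at the start; "torque": the same for the moment, N m; "opening": opening from 0.0 (shut) to 1.0 (fully open).
Only numpy, scipy, OpenCV 4.12 (cv2) and the standard library are available. Lean on these libraries where they do the work, as an engineer would, in place of code of your own. Each camera call takes 0.05 s, during which the arm holds its last target. There are 200 camera calls.

### The job

Lock down the spring-loaded brass lifter pin on the forming block: take the red keeper plate by its orange handle, push the pin into the block with the plate, its ears going down through the gaps between the blue claws, and slide the plate under the claws up to the end stops, so that it springs up behind the yellow beads and stays there by itself, holding the pin down. Feel your way gently and never force the plate against the block (the claws bend at about 50 N). Let go and leave the other things on the bench where they are.

Things in the scene. Friction and masses are not known exactly. Their poses are not given: they have to be found in the camera images.
- fixture: Forming block, fixed to the bench. Origin: centre of its underside; z up; the keeper slides home along +x. Green base 170 (x) x 140 x 12 mm; on it, on packers, an aluminium block 120 x 100 mm whose flat top (the deck) is 46 to 62 mm above the origin, different every time and not measured: feel for it. The brass lifter pin stands in the deck's middle (x = y = 0).
- rail_left (a point): Middle of the left (+y) blue rail, fixture y = 35 mm, 70 mm up. A rail stands on the deck on either side: 10 mm wide, 18 mm high, x = -50 to 50 mm, inner face at |y| = 30 mm. Each bears two claws reaching in to |y| = 20.5 mm, at x = -24 to -3.5 and 24 to 44.5 mm, tops 18 mm above the deck. A full-height end stop for the ears stands at x = 44.5 mm.
- claw_mouth (a point): Fixture x = 24, y = 25 mm, 70 mm up: mouth of a claw. A claw's underside is 13 mm above the deck, but its first 3.5 mm (from x = -24 or 24 mm) is a yellow bead that reaches down to 10.5 mm. So the 8 mm ears pass the beads only with the plate within 2.5 mm of the deck; once past, they can rise to 5 mm and are caught behind the beads.
- keeper: Loose red steel plate (about 0.3 kg) lying flat, handle up. Origin: centre of its underside; x along its length. 70 (x) x 36 (y) x 8 mm, with four ears, 14 mm long in x, centred at x = +-24 mm, which make it 56 mm wide there. Alike after a half turn. In its middle an orange upright square handle, 24 x 24 mm, sides along x and y, from 8 to 55 mm above the underside.
- keeper_grip (a point): Point on the handle's axis, 40 mm above the keeper's underside, a good height to grip.
- press_place (a point): Point fixed to the fixture at x = -13.5 mm, y = 0, 58 mm above the bench: where the keeper's origin belongs, seen from above, when the plate is pressed down, x along the fixture's. The ears then clear the claws by 6 mm in x either way and the rails by 2 mm in y.
- home_place (a point): Point fixed to the fixture at x = 12 mm, y = 0, 58 mm above the bench: where the keeper's origin is, seen from above, when home (at x = 13.5 mm its ears touch the end stops; at 10.5 mm they touch the beads from behind). Its underside is then 5 mm above the deck.
- plunger (a joint): How far the lifter pin (brass, 14 mm thick, round top) is pushed in, in m: 0 = standing 18 mm above the deck; 0.018 = flush with the deck; about 0.013 with the keeper home. Its spring pushes up with 5 N at 0 and about 10 N when flush, and it is damped (120 N per m/s).
- dolly: Round steel dolly, 60 mm across, 32 mm high, loose. Leave alone.
- hammer: Hammer with a wooden handle, lying. Leave alone.
- spanner: Steel spanner, lying. Leave alone.
- screwdriver: Screwdriver with red handle, lying. Leave alone.
- rivet_jar: Glass jar with blue cap, 60 mm across, 80 mm high. Leave alone.
- sanding_block: Cork sanding block 110 x 60 x 35 mm. Leave alone.
- weight: Brass weight, 60 mm across, 45 mm high. Leave alone.
Not all that is in view belongs to the job. Of the things that look like the fixture, take the one that is farthest from the robot's base at the start.

How it is judged:
On the way, in this order (a step that is already met when the one before it is completed fails the run):
1. the lifter pin is pushed in by the keeper, lying between the claws over the press place (value of joint plunger above 0.015 m and x of keeper in the frame of fixture between -0.023 and -0.005 m and y of keeper in the frame of fixture between -0.004 and 0.004 m), for 0.1 s.
2. the keeper has been slid in under the claws with the pin still pushed in (value of joint plunger above 0.0105 m and x of keeper in the frame of fixture between 0.0085 and 0.0155 m and y of keeper in the frame of fixture between -0.004 and 0.004 m), for 0.1 s.
At the end, for the whole second after the job is handed in: The keeper is home under the four claws (its origin 8.5 to 15.5 mm along the fixture's x, within 4 mm of its y centre line, lined up within 0.1 rad and level within 0.08 rad), sprung up behind the beads, at rest and let go, holding the lifter pin pushed in by 10.5 to 15.5 mm (all of step 2 and angle between the x axis of keeper and the x axis of fixture, either way round below 0.1 rad and angle between keeper's own z axis and vertical below 0.08 rad and value of joint plunger below 0.0155 m and linear speed of keeper below 0.01 m/s); the robot touches nothing.
It fails at once if the keeper is forced against the forming block (over 50 N) (contact force between keeper and fixture above 50 N).
It fails at once if another thing on the bench is shifted by more than 30 mm (distance of any of dolly, hammer, spanner, screwdriver, rivet_jar, sanding_block, weight from where it was at the start of the episode above 0.03 m).
It also fails if it takes over 61 s, if anything falls off the work surface, if the arm or the gripper's body presses on something with over 40 N, if the wrist force passes 120 N, or if a joint passes its speed limit or range.

## Working session

There is one attempt and no reset: what is moved stays moved. The work goes in short steps, Python scripts to look and compute and a tool call to move; the robot and the scene stay as the last step left them, time stands still between calls to the robot, and variables do not carry over. Pictures are saved under pics/ and viewed, about 8 in all and at most 12, crops included, and the job is handed in when it is done.

Besides the shell and the picture viewer there is one more tool, called after "Request:" as name([rows], argument=value, ...), one row to a line, values as JSON. move_arm: Moves the arm, as the interface text tells. Its arguments: {"type":"object","properties":{"moves":{"type":"array","items":{"type":"object","properties":{"gripper":{"type":"number"},"x":{"type":"number"},"y":{"type":"number"},"z":{"type":"number"},"roll":{"type":"number"}}}}},"required":["moves"]}

```bash
mkdir -p pics; cat > h.py <<'E'
import numpy as np, cv2, json
from bench import ctrl
from scipy.spatial.transform import Rotation as R
def T_tool(o):
    T=np.eye(4); w,x,y,z=o['eef_rot']; T[:3,:3]=R.from_quat([x,y,z,w]).as_matrix(); T[:3,3]=o['eef_pos']; return T
def cam(n):
    o=ctrl.get_obs(); c=ctrl.camera(n)
    c['W']=np.array(c['world_from_camera']) if n!='wrist' else T_tool(o)@np.array(c['tool_from_camera'])
    c['K']=np.array([[c['fx'],0,c['cx']],[0,c['fy'],c['cy']],[0,0,1.]]); c['D']=np.array(c['D'],float); return c
def ray(c,uv):
    p=cv2.undistortPoints(np.array(uv,float).reshape(-1,1,2),c['K'],c['D']).reshape(-1,2)
    d=np.c_[p[:,0],-p[:,1],-np.ones(len(p))]@c['W'][:3,:3].T
    return c['W'][:3,3],d
def onz(c,uv,z):
    o,d=ray(c,uv); return o+d*((z-o[2])/d[:,2])[:,None]
def proj(c,P):
    P=np.atleast_2d(P); q=(P-c['W'][:3,3])@c['W'][:3,:3]
    return cv2.projectPoints(q*[1,-1,-1],np.zeros(3),np.zeros(3),c['K'],c['D'])[0].reshape(-1,2)
def save(n,im): cv2.imwrite('pics/'+n+'.png',cv2.cvtColor(im,cv2.COLOR_RGB2BGR))
E
python3 - <<'E'
from h import *
import pickle
cs={n:cam(n) for n in('top','side','wrist')}
pickle.dump(cs,open('c0.pkl','wb'))
for n in cs: save('a_'+n,cs[n]['img']); print(n,cs[n]['W'].round(3).tolist(),cs[n]['fx'],cs[n]['D'])
im=np.hstack([cs['top']['img'],cs['side']['img']]); 
o=ctrl.get_obs();print(o['time_s'],o['wrist_force'],o['eef_rot'])
E
```

```text
top [[0.024, 0.992, -0.127, 0.306], [-1.0, 0.023, -0.007, -0.037], [-0.005, 0.127, 0.992, 1.249], [0.0, 0.0, 0.0, 1.0]] 411.37290594450167 [-0.04744611  0.          0.          0.          0.        ]
side [[0.989, 0.108, -0.102, 0.338], [-0.148, 0.736, -0.661, -0.988], [0.004, 0.668, 0.744, 1.165], [0.0, 0.0, 0.0, 1.0]] 437.4253294775902 [0.02816829 0.         0.         0.         0.        ]
wrist [[0.306, -0.915, -0.262, 0.11], [0.952, 0.294, 0.085, 0.57], [-0.001, -0.275, 0.961, 0.374], [0.0, 0.0, 0.0, 1.0]] 342.8979560705063 [-0.03299344  0.          0.          0.          0.        ]
0.15 [0.72381094 0.02020547 0.31765018] [ 2.74713521e-04  8.08029936e-01  5.89141011e-01 -6.45634435e-04]
```

View pics/a_top.png

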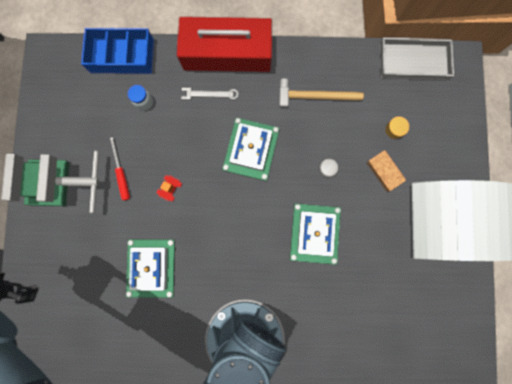

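View pics/a_side.png

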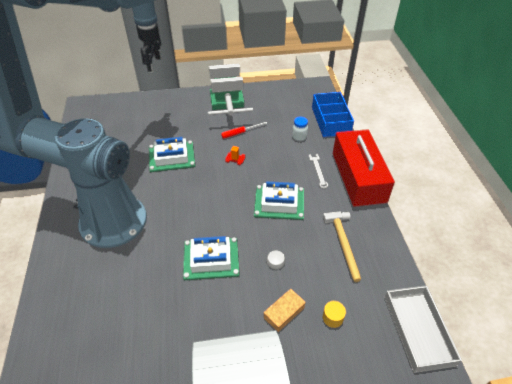

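```bash
python3 - <<'E'
from h import *
import pickle
cs=pickle.load(open('c0.pkl','rb')); c=cs['top']; im=c['img']
p=onz(c,[(251,147),(317,234),(148,269)],.06); print(p.round(3), np.hypot(p[:,0],p[:,1]).round(3))
print('keeper',onz(c,[(169,188)],.03).round(3))
hsv=cv2.cvtColor(im,cv2.COLOR_RGB2HSV)
g=cv2.inRange(hsv,(60,80,40),(90,255,200)); g[:, :]=g
n,l,s,ce=cv2.connectedComponentsWithStats(g)
for i in range(1,n):
    if s[i,4]>200: print(s[i],ce[i])
A=cv2.resize(im[110:190,215:290],(395,420),interpolation=cv2.INTER_CUBIC)
B=cv2.resize(im[165:215,145:195],(395,420),interpolation=cv2.INTER_CUBIC)
save('b',np.hstack([A,B]))
E
```

```text
[[ 0.562 -0.008  0.06 ]
 [ 0.312 -0.204  0.06 ]
 [ 0.201  0.277  0.06 ]] [0.562 0.373 0.342]
keeper [[0.438 0.235 0.03 ]]
[224 123  54  57 664] [250.11746988 158.55271084]
[ 21 160  46  46 918] [ 38.00762527 186.3540305 ]
[290 204  50  60 865] [312.16300578 234.07745665]
[127 240  48  58 829] [155.45597105 267.04945718]
```

View pics/b.png

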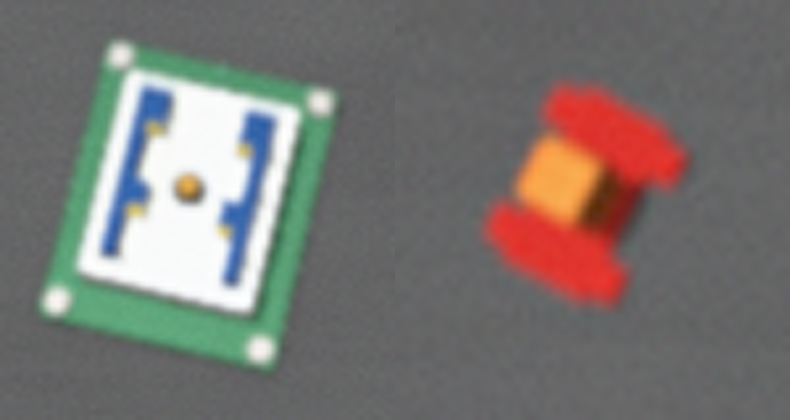

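Fixture look-alikes in the top view are at (251,147), 0.56 m from the base, (317,234), 0.37 m, and (148,269), 0.34 m. The first is farthest, and the crop confirms it: blue rails, yellow beads, brass pin, end stops towards the top of the picture, so fixture +x is about -13° in yaw. The keeper is at (169,188), its x axis about -27°.

Request:
move_arm([
  {"x": -2.7, "y": 4.3, "z": 0.8, "gripper": 100},
  {"x": -2.7, "y": 4.3, "z": 0.8},
  {"x": -2.7, "y": 4.3, "z": 0.8},
  {"x": -2.7, "y": 4.3, "z": 0.8},
  {"x": -2.7, "y": 4.3, "z": 0.8},
])

```text
validation failed for argument at $.mo...
```

Request:
move_arm([
  {"x": -2.7, "y": 4.3, "z": 0.8},
  {"x": -2.7, "y": 4.3, "z": 0.8},
  {"x": -2.7, "y": 4.3, "z": 0.8},
  {"roll": -10},
  {"roll": -10},
])

```text
validation failed for argument at $.mo...
```

Request:
move_arm([
  {"roll": -10},
  {"roll": -10},
  {"roll": -10},
  {"roll": -10},
  {"roll": -10},
])

```text
validation failed for argument at $.mo...
```

Request:
move_arm([
  {"roll": -10},
  {"roll": 0},
  {"roll": 0},
])

```text
validation failed for argument at $.mo...
```

```bash
cat > keep.py <<'E'
from h import *
o=ctrl.get_obs(); c=cam('wrist'); im=c['img']; save('w_keep',im)
hsv=cv2.cvtColor(im,cv2.COLOR_RGB2HSV)
red=cv2.inRange(hsv,(0,150,60),(6,255,255))|cv2.inRange(hsv,(174,150,60),(180,255,255)); org=cv2.inRange(hsv,(8,120,150),(24,255,255))
def big(m):
    n,l,s,ce=cv2.connectedComponentsWithStats(m); i=1+s[1:,4].argmax(); return (l==i).astype(np.uint8),s[i],ce[i]
allm,_s,_=big(cv2.morphologyEx(red|cv2.inRange(hsv,(0,120,40),(24,255,255)),cv2.MORPH_CLOSE,np.ones((5,5))))
om,s,ce=big(org); print(s,ce,_s)
k=cv2.findContours(om,0,2)[0]; k=max(k,key=cv2.contourArea)[:,0,:]
P=onz(c,k,.055)[:,:2].astype(np.float32); r=cv2.minAreaRect(P*1000); print('handle top rect',r)
k=cv2.findContours(allm,0,2)[0]; k=max(k,key=cv2.contourArea)[:,0,:]
P=onz(c,k,.008)[:,:2].astype(np.float32); r=cv2.minAreaRect(P*1000); print('plate rect',r)
T=T_tool(o); print('tcp',o['eef_pos'].round(4),'toolx yaw',np.degrees(np.arctan2(T[1,0],T[0,0])).round(2),o['time_s'],o['q'].round(2))
E
python3 keep.py
```

```text
[ 22 265  13  16  86] [ 30.15116279 271.94186047] [ 22 265  15  16 104]
handle top rect ((202.38514709472656, 288.9717102050781), (12.327449798583984, 16.669147491455078), 13.095047950744629)
plate rect ((215.78384399414062, 248.21047973632812), (13.928056716918945, 20.749919891357422), 14.649978637695312)
tcp [0.1757 0.5473 0.404 ] toolx yaw 72.19 0.15 [ 1.05  0.18  1.61  0.    1.35 -0.21]
```

View pics/w_keep.png

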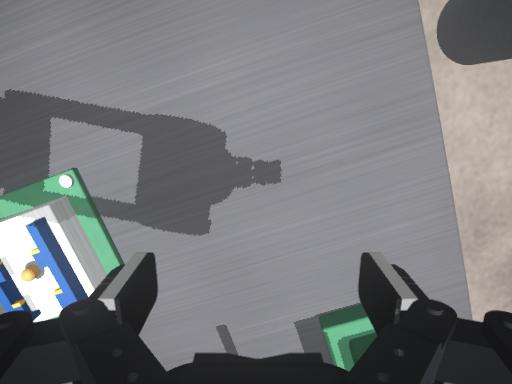

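The moves were refused, probably because every row needs all five keys. The picture shows only a nearby decoy at lower left. I'll resend with full rows.

Request:
move_arm([
  {"gripper": 100, "x": -2.7, "y": 4.3, "z": 0.8, "roll": 0},
  {"gripper": 100, "x": -2.7, "y": 4.3, "z": 0.8, "roll": 0},
  {"gripper": 100, "x": -2.7, "y": 4.3, "z": 0.8, "roll": 0},
  {"gripper": 100, "x": -2.7, "y": 4.3, "z": 0.8, "roll": 0},
  {"gripper": 100, "x": -2.7, "y": 4.3, "z": 0.8, "roll": 0},
])

```text
time_s: 0.82
eef_pos: [0.34, 0.3518, 0.3645]
eef_rot: [0.0, 0.808, 0.589, 0.0]
wrist_force: [-0.3, 0.3, 0.3]
opening: 0.999
```

Request:
move_arm([
  {"gripper": 100, "x": -2.7, "y": 4.3, "z": 0.8, "roll": 0},
  {"gripper": 100, "x": -2.7, "y": 4.3, "z": 0.8, "roll": 0},
  {"gripper": 100, "x": -2.7, "y": 4.3, "z": 0.8, "roll": 0},
  {"gripper": 100, "x": 0, "y": 0, "z": 0, "roll": -10},
  {"gripper": 100, "x": 0, "y": 0, "z": 0, "roll": -10},
])

```text
time_s: 1.45
eef_pos: [0.4377, 0.2357, 0.3403]
eef_rot: [-0.0, 0.692, 0.722, -0.0]
wrist_force: [-0.2, 0.4, -0.4]
opening: 0.997
```

Request:
move_arm([
  {"gripper": 100, "x": 0, "y": 0, "z": 0, "roll": -10},
  {"gripper": 100, "x": 0, "y": 0, "z": 0, "roll": -10},
  {"gripper": 100, "x": 0, "y": 0, "z": 0, "roll": -10},
  {"gripper": 100, "x": 0, "y": 0, "z": 0, "roll": -10},
  {"gripper": 100, "x": 0, "y": 0, "z": 0, "roll": -10},
])

```text
time_s: 2.08
eef_pos: [0.4372, 0.2366, 0.3405]
eef_rot: [-0.0, 0.321, 0.947, -0.0]
wrist_force: [-0.3, -0.4, -0.3]
opening: 1.001
```

Request:
move_arm([
  {"gripper": 100, "x": 0, "y": 0, "z": 0, "roll": -10},
  {"gripper": 100, "x": 0, "y": 0, "z": 0, "roll": 0},
])

```text
time_s: 2.33
eef_pos: [0.4372, 0.2366, 0.3406]
eef_rot: [-0.0, 0.241, 0.971, -0.0]
wrist_force: [0.7, -0.3, -0.1]
opening: 1.0
```

```bash
python3 keep.py
```

```text
[ 239  177   32   42 1215] [254.3399177  197.56131687] [ 215  156   79   63 4146]
handle top rect ((441.7462158203125, 239.65455627441406), (33.11973190307617, 23.724136352539062), 64.13507843017578)
plate rect ((444.0155944824219, 243.47930908203125), (57.38400650024414, 70.08838653564453), 64.05704498291016)
tcp [0.4372 0.2366 0.3406] toolx yaw 152.1 2.325 [ 0.26  0.08  1.86 -0.    1.2  -2.4 ]
```

View pics/w_keep.png

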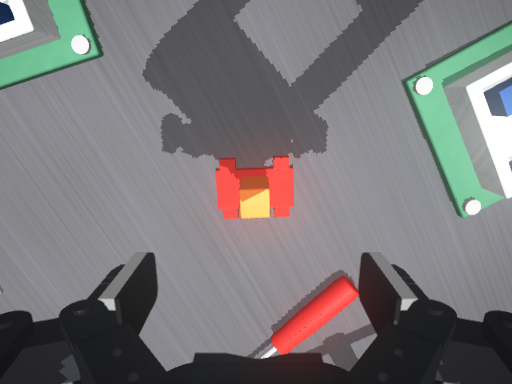

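The keeper's ears lie at (228,190) and (283,187), handle top at (254,204), and it is squarely between the fingers. Its centre is at (0.444, 0.2436), yaw 154°, so I go down and grip.

Request:
move_arm([
  {"gripper": 100, "x": -0.26, "y": 0.93, "z": 0, "roll": -2},
  {"gripper": 100, "x": 0, "y": 0, "z": 4.5, "roll": 0},
  {"gripper": 100, "x": 0, "y": 0, "z": 4.5, "roll": 0},
  {"gripper": 100, "x": 0, "y": 0, "z": 3.5, "roll": 0},
  {"gripper": 100, "x": 0, "y": 0, "z": 2.0, "roll": 0},
])

```text
time_s: 3.0
eef_pos: [0.4436, 0.2438, 0.1936]
eef_rot: [-0.001, 0.224, 0.975, -0.001]
wrist_force: [0.2, 0.1, 0.7]
opening: 1.0
```

Request:
move_arm([
  {"gripper": 100, "x": 0, "y": 0, "z": 0, "roll": 0},
  {"gripper": 0, "x": 0, "y": 0, "z": 0, "roll": 0},
  {"gripper": 0, "x": 0, "y": 0, "z": 0, "roll": 0},
  {"gripper": 0, "x": 0, "y": 0, "z": 0, "roll": 0},
  {"gripper": 0, "x": 0, "y": 0, "z": 0, "roll": 0},
])

```text
time_s: 3.62
eef_pos: [0.4443, 0.2438, 0.1966]
eef_rot: [0.001, 0.223, 0.975, 0.0]
wrist_force: [-1.5, 0.2, 5.2]
opening: 0.27
```

Request:
move_arm([
  {"gripper": 0, "x": 0, "y": 0, "z": 0, "roll": 0},
  {"gripper": 0, "x": 0, "y": 0, "z": 0, "roll": 0},
])

```text
time_s: 3.88
eef_pos: [0.4443, 0.2438, 0.1966]
eef_rot: [0.001, 0.223, 0.975, 0.0]
wrist_force: [-2.7, 0.6, 5.7]
opening: 0.275
```

Request:
move_arm([
  {"gripper": 0, "x": 0, "y": 0, "z": -3, "roll": 0},
  {"gripper": 0, "x": 0, "y": 0, "z": -4.5, "roll": 0},
  {"gripper": 0, "x": 0, "y": 0, "z": -4.5, "roll": 0},
  {"gripper": 0, "x": -3.3, "y": -1.5, "z": -1, "roll": 0},
  {"gripper": 0, "x": -4.0, "y": -1.8, "z": 0, "roll": 0},
])

```text
time_s: 4.5
eef_pos: [0.4955, 0.1821, 0.3271]
eef_rot: [0.001, 0.222, 0.975, 0.0]
wrist_force: [0.0, 0.7, -3.5]
opening: 0.27
```

Request:
move_arm([
  {"gripper": 0, "x": -4.0, "y": -1.8, "z": 0, "roll": 0},
  {"gripper": 0, "x": -4.0, "y": -1.8, "z": 0, "roll": 0},
  {"gripper": 0, "x": -4.2, "y": -1.9, "z": 0, "roll": -6.5},
  {"gripper": 0, "x": 0, "y": 0, "z": 0, "roll": -6.5},
  {"gripper": 0, "x": 0, "y": 0, "z": 0, "roll": 0},
])

```text
time_s: 5.12
eef_pos: [0.5809, 0.079, 0.3248]
eef_rot: [-0.001, 0.113, 0.994, 0.0]
wrist_force: [-0.1, -0.1, -3.3]
opening: 0.27
```

Request:
move_arm([
  {"gripper": 0, "x": 0, "y": 0, "z": 0, "roll": 0},
  {"gripper": 0, "x": 0, "y": 0, "z": 0, "roll": 0},
])

```text
time_s: 5.38
eef_pos: [0.5808, 0.0801, 0.3256]
eef_rot: [-0.0, 0.112, 0.994, 0.0]
wrist_force: [0.2, -0.0, -3.1]
opening: 0.274
```

```bash
python3 - <<'E'
from h import *
import pickle
o=ctrl.get_obs(); c=cam('wrist'); c['o']=o; pickle.dump(c,open('c1.pkl','wb')); save('w_fix',c['img'])
T=T_tool(o);print(o['eef_pos'].round(4),np.degrees(np.arctan2(T[1,0],T[0,0])),o['wrist_force'],o['opening'],o['time_s'])
E
```

```text
[0.5808 0.0801 0.3256] 167.17838745507862 [ 0.16070607 -0.04438314 -3.09832576] 0.27381983188825887 5.375
```

View pics/w_fix.png

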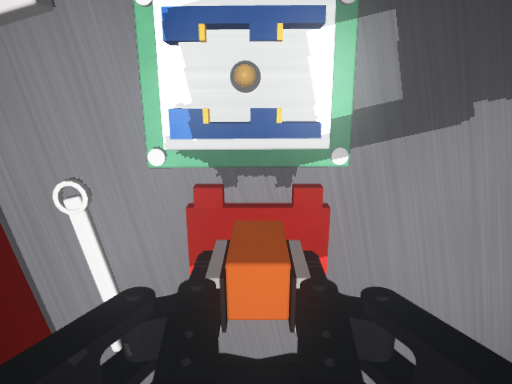

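The picture shows the fixture with the bead columns at about x=203 and 280, rails at rows 5-40 and 108-138, pin at (245,76), and the keeper in hand, its front ears at (208,185) and (307,183). I'll enlarge it for exact corners.

```bash
python3 - <<'E'
from h import *
import pickle
c=pickle.load(open('c1.pkl','rb')); im=c['img'][0:215,130:360]
big=cv2.resize(im,None,fx=2.75,fy=2.75,interpolation=cv2.INTER_CUBIC)
save('w_fixbig',np.clip(big.astype(float)*1.5,0,255).astype(np.uint8))
hsv=cv2.cvtColor(c['img'],cv2.COLOR_RGB2HSV)
b=cv2.inRange(hsv,(105,120,30),(125,255,255)); y=cv2.inRange(hsv,(18,130,120),(32,255,255)); r=cv2.inRange(hsv,(0,150,60),(4,255,255))|cv2.inRange(hsv,(175,150,60),(180,255,255))
for nme,m in(('blue',b),('yel',y),('red',r)):
    n,l,s,ce=cv2.connectedComponentsWithStats(m)
    for i in range(1,n):
        if s[i,4]>25: print(nme,s[i],ce[i].round(1))
print(proj(c,c['W'][:3,3]-[0,0,.25]), c['W'][:3,3])
E
```

```text
blue [ 162    6  164   38 3762] [232.8  19. ]
blue [ 169  109  133   30 2449] [228.6 126.5]
yel [277  23   6  17  85] [279.3  31.1]
yel [199  24   7  17 110] [202.  32.]
yel [203 109   6  14  62] [205.6 115.6]
yel [277 108   5  14  70] [279.  114.5]
red [ 186  185  144   89 6038] [258.  219.4]
red [   0  224   51  141 3633] [ 16.6 307. ]
[[257.72806811  99.14500812]] [0.56576195 0.01309705 0.29533478]
```

View pics/w_fixbig.png

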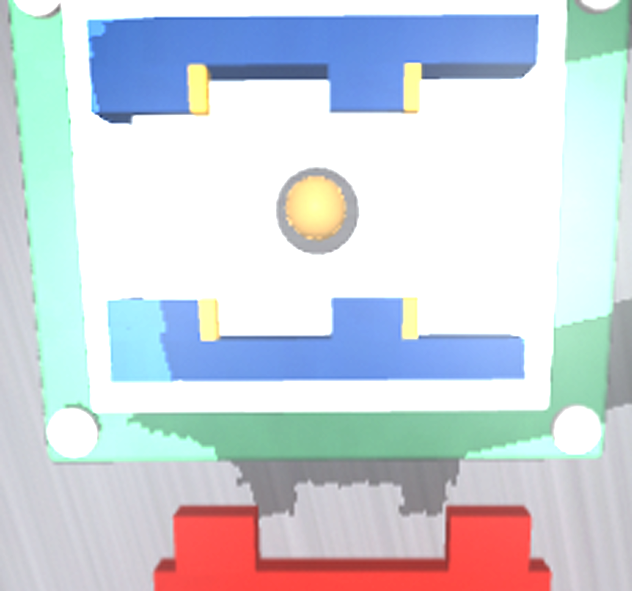

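```bash
cat > fit.py <<'E'
from h import *
import pickle
from scipy.optimize import least_squares
c=pickle.load(open('c1.pkl','rb')); o=c['o']; T=T_tool(o)
px=lambda a:(np.array(a,float)+.5)/2.75-.5+[130,0]
F=np.array([(-50,-40),(-50,-30),(-24,-30),(-24,-20.5),(-3.5,-20.5),(-3.5,-30),(-50,40),(-50,30),(-24,30),(-24,20.5),(-3.5,20.5),(-3.5,30),(50,40),(50,20.5),(50,-40)])/1000
U=px([(537,15),(535,64),(421,64),(418,111),(330,111),(329,66),(524,378),(524,337),(418,338),(418,298),(332,298),(331,335),(111,381),(109,299),(88,21)])
def pose(p,F,z): 
    a=p[2]; return np.c_[F@np.array([[np.cos(a),np.sin(a)],[-np.sin(a),np.cos(a)]])+p[:2],np.full(len(F),z)]
f=lambda p:(proj(c,pose(p,F,p[3]))-U).ravel()
s=least_squares(f,[.562,-.008,-.22,.072],loss='soft_l1',x_scale=[.01,.01,.1,.01]); fx=s.x
print('fix xy',fx[:2].round(4),'yaw',np.degrees(fx[2]).round(2),'deck',fx[3]-.018); print(f(fx).reshape(-1,2).round(1).tolist())
zt=o['eef_pos'][2]-.1886
Kp=np.array([(31,-28),(17,-28),(-17,-28),(-31,-28),(35,-18),(-35,-18)])/1000
Uk=px([(178,517),(258,517),(447,515),(530,515),(155,573),(549,571)])
g=lambda p:(proj(c,pose(p,Kp,zt))-Uk).ravel()
s=least_squares(g,[*o['eef_pos'][:2],-.22],x_scale=[.01,.01,.1]); k=s.x
print('keep xy',k[:2].round(4),'yaw',np.degrees(k[2]).round(2)); print(g(k).reshape(-1,2).round(1).tolist())
print('tcp',o['eef_pos'].round(4))
a=fx[2]; Rf=np.array([[np.cos(a),-np.sin(a)],[np.sin(a),np.cos(a)]])
tgt=fx[:2]+Rf@[-.0135,0]; d=tgt-k[:2]; t=T[:2,:2].T@d
print('press',tgt.round(4),'tool shift cm',(t*100).round(2),'roll deg',np.degrees(k[2]-fx[2]).round(2))
g0=proj(c,pose(fx,np.array([[.085,.07],[-.085,.07]]),.012)); print('green corners pred crop',((g0-[130,0])*2.75).round(0).tolist())
E
python3 fit.py
```

```text
fix xy [ 0.5708 -0.0035] yaw -12.41 deck 0.046208760556355324
[[0.2, 0.4], [0.2, 0.3], [-0.4, 0.4], [0.6, -0.2], [-0.3, 0.1], [-0.2, -0.1], [-0.1, 0.1], [0.5, -0.3], [-0.3, -0.4], [-0.1, -0.6], [-0.2, -0.4], [0.3, 0.9], [0.8, 0.1], [-0.7, 0.0], [-0.1, -0.2]]
keep xy [0.5807 0.08  ] yaw -12.51
[[-1.4, 0.1], [-1.2, -0.0], [1.4, 0.3], [0.5, 0.2], [-0.1, -0.2], [0.9, -0.2]]
tcp [0.5808 0.0801 0.3256]
press [ 0.5576 -0.0006] tool shift cm [ 0.47 -8.38] roll deg -0.1
green corners pred crop [[47.0, 461.0], [603.0, 457.0]]
```

The fit agrees to sub-pixel level: fixture at (0.5708, -0.0035), yaw -12.4°, deck about 46 mm. The keeper sits centred on the TCP. I'll move over the press place and come down to just above the pin.

Request:
move_arm([
  {"gripper": 0, "x": 0.15, "y": -2.8, "z": 0, "roll": 0},
  {"gripper": 0, "x": 0.16, "y": -2.8, "z": 0, "roll": 0},
  {"gripper": 0, "x": 0.16, "y": -2.78, "z": 1, "roll": 0},
  {"gripper": 0, "x": 0, "y": 0, "z": 2.3, "roll": 0},
  {"gripper": 0, "x": 0, "y": 0, "z": 1.5, "roll": 0},
])

```text
time_s: 6.05
eef_pos: [0.5584, 0.0026, 0.2769]
eef_rot: [-0.001, 0.114, 0.993, -0.002]
wrist_force: [-1.1, -0.6, -3.2]
opening: 0.268
```

Request:
move_arm([
  {"gripper": 0, "x": 0, "y": 0, "z": 0, "roll": 0},
  {"gripper": 0, "x": 0, "y": 0, "z": 0, "roll": 0},
])

```text
time_s: 6.3
eef_pos: [0.5592, 0.0029, 0.2783]
eef_rot: [0.0, 0.114, 0.994, -0.002]
wrist_force: [0.2, -0.3, -2.8]
opening: 0.272
```

Request:
move_arm([
  {"gripper": 0, "x": 0.08, "y": -0.38, "z": 0, "roll": 0},
  {"gripper": 0, "x": 0, "y": 0, "z": 0, "roll": 0},
  {"gripper": 0, "x": 0, "y": 0, "z": 0, "roll": 0},
])

```text
time_s: 6.68
eef_pos: [0.5576, 0.0007, 0.278]
eef_rot: [0.0, 0.115, 0.993, -0.003]
wrist_force: [0.4, 0.3, -3.9]
opening: 0.27
```

```bash
cat > st.py <<'E'
from h import *
import sys
o=ctrl.get_obs(); T=T_tool(o); a=np.radians(-12.41); Rf=np.array([[np.cos(a),-np.sin(a)],[np.sin(a),np.cos(a)]])
p=Rf.T@(o['eef_pos'][:2]-[.5708,-.0035])
print('in fixture mm',(p*1000).round(2),'z',o['eef_pos'][2].round(4),'yaw err',(np.degrees(np.arctan2(T[1,0],T[0,0]))-167.59).round(2),'tilt',(T[:2,2]).round(4),'F',o['wrist_force'].round(1),'M',o['torque'].round(2),o['time_s'])
if len(sys.argv)>1: save(sys.argv[1],ctrl.camera('wrist')['img'])
E
python3 st.py w_pre
```

```text
in fixture mm [-13.8    1.22] z 0.278 yaw err -0.8 tilt [-0.0007 -0.0068] F [ 0.4  0.3 -3.9] M [-0.02 -0.02 -0.03] 6.675
```

View pics/w_pre.png

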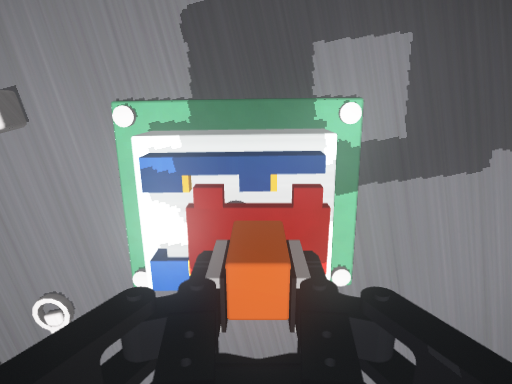

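The ears sit between the claws, with about 1.2 mm of y and 0.8° of yaw still to correct.

Request:
move_arm([
  {"gripper": 0, "x": -0.03, "y": -0.12, "z": 0, "roll": -0.8},
  {"gripper": 0, "x": 0, "y": 0, "z": 0, "roll": 0},
  {"gripper": 0, "x": 0, "y": 0, "z": 0, "roll": 0},
])

```text
time_s: 7.1
eef_pos: [0.5583, 0.0034, 0.2776]
eef_rot: [-0.001, 0.11, 0.994, -0.006]
wrist_force: [-0.2, -0.7, -3.7]
opening: 0.272
```

```bash
python3 st.py
```

```text
in fixture mm [-13.7    4.08] z 0.2776 yaw err -0.26 tilt [-0.0025 -0.0118] F [-0.2 -0.7 -3.7] M [ 0.07 -0.03 -0.03] 7.1
```

```bash
python3 - <<'E'
from h import *
o=ctrl.get_obs(); print(o['q'].round(3))
E
```

```text
[-0.203  0.293  1.749 -0.014  1.099 -3.117]
```

Joint 6 is at its limit (-3.117), so the pose is being bent. The keeper is alike after a half turn, so I'll lift clear and turn 180° the other way.

Request:
move_arm([
  {"gripper": 0, "x": 0, "y": 0, "z": -2.5, "roll": 5},
  {"gripper": 0, "x": 0, "y": 0, "z": -3, "roll": 5},
  {"gripper": 0, "x": 0, "y": 0, "z": 0, "roll": 10},
  {"gripper": 0, "x": 0, "y": 0, "z": 0, "roll": 10},
  {"gripper": 0, "x": 0, "y": 0, "z": 0, "roll": 10},
])

```text
time_s: 7.72
eef_pos: [0.5584, 0.004, 0.3327]
eef_rot: [0.002, 0.446, 0.895, -0.006]
wrist_force: [0.4, -1.1, -3.6]
opening: 0.271
```

Request:
move_arm([
  {"gripper": 0, "x": 0, "y": 0, "z": 0, "roll": 10},
  {"gripper": 0, "x": 0, "y": 0, "z": 0, "roll": 10},
  {"gripper": 0, "x": 0, "y": 0, "z": 0, "roll": 10},
  {"gripper": 0, "x": 0, "y": 0, "z": 0, "roll": 10},
  {"gripper": 0, "x": 0, "y": 0, "z": 0, "roll": 10},
])

```text
time_s: 8.35
eef_pos: [0.5583, 0.004, 0.3325]
eef_rot: [0.004, 0.783, 0.622, -0.005]
wrist_force: [-0.4, -0.2, -4.0]
opening: 0.271
```

Request:
move_arm([
  {"gripper": 0, "x": 0, "y": 0, "z": 0, "roll": 10},
  {"gripper": 0, "x": 0, "y": 0, "z": 0, "roll": 10},
  {"gripper": 0, "x": 0, "y": 0, "z": 0, "roll": 10},
  {"gripper": 0, "x": 0, "y": 0, "z": 0, "roll": 10},
  {"gripper": 0, "x": 0, "y": 0, "z": 0, "roll": 10},
])

```text
time_s: 8.98
eef_pos: [0.5584, 0.004, 0.3325]
eef_rot: [0.005, 0.972, 0.233, -0.003]
wrist_force: [-0.6, -0.3, -3.9]
opening: 0.274
```

Request:
move_arm([
  {"gripper": 0, "x": 0, "y": 0, "z": 0, "roll": 10},
  {"gripper": 0, "x": 0, "y": 0, "z": 0, "roll": 10},
  {"gripper": 0, "x": 0, "y": 0, "z": 0, "roll": 10},
  {"gripper": 0, "x": 0, "y": 0, "z": 0, "roll": 0},
  {"gripper": 0, "x": 0, "y": 0, "z": 0, "roll": 0},
])

```text
time_s: 9.6
eef_pos: [0.5584, 0.004, 0.3326]
eef_rot: [0.006, 1.0, -0.022, -0.001]
wrist_force: [-0.3, 0.6, -2.8]
opening: 0.271
```

```bash
python3 st.py
```

```text
in fixture mm [-13.73   4.63] z 0.3326 yaw err -170.08 tilt [-0.0025 -0.0118] F [-0.3  0.6 -2.8] M [ 0.03 -0.02  0.06] 9.6
```

```bash
sed -i "s/o\['eef_pos'\]\[:2\]-\[/(T@[0,0,.1966,1])[:2]-[/; s/-167.59/+12.41/; s/'z',o\['eef_pos'\]\[2\].round(4)/'under z',((T@[0,0,.1966,1])[2]*1000).round(2)/" st.py; python3 st.py
```

```text
in fixture mm [-13.7    2.26] under z 136.01 yaw err 9.92 tilt [-0.0025 -0.0118] F [-0.3  0.6 -2.8] M [ 0.03 -0.02  0.06] 9.6
```

Request:
move_arm([
  {"gripper": 0, "x": 0, "y": 0.23, "z": 1, "roll": 9.9},
  {"gripper": 0, "x": 0, "y": 0, "z": 2.5, "roll": 0},
  {"gripper": 0, "x": 0, "y": 0, "z": 1.5, "roll": 0},
  {"gripper": 0, "x": 0, "y": 0, "z": 0, "roll": 0},
  {"gripper": 0, "x": 0, "y": 0, "z": 0, "roll": 0},
])

```text
time_s: 10.22
eef_pos: [0.5586, 0.0011, 0.2833]
eef_rot: [0.006, 0.994, -0.109, -0.0]
wrist_force: [-0.2, -0.2, -3.3]
opening: 0.271
```

```bash
python3 st.py w_pre2
```

```text
in fixture mm [-12.66  -0.54] under z 86.74 yaw err -0.13 tilt [-0.0014 -0.012 ] F [-0.2 -0.2 -3.3] M [ 0.01 -0.01  0.02] 10.225
```

View pics/w_pre2.png

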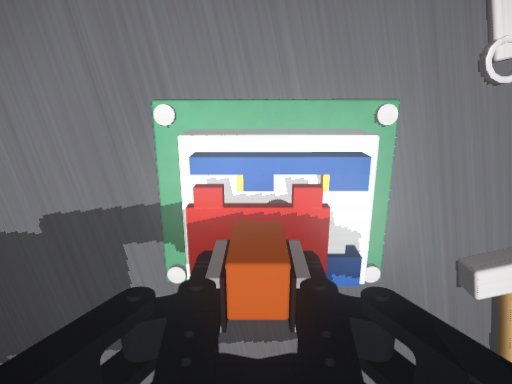

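The ears are still between the claws (ears at columns 209 and 307; claws at 240-273 and from 323 on). I'll trim and go down in small steps.

Request:
move_arm([
  {"gripper": 0, "x": -0.08, "y": -0.05, "z": 0.9, "roll": -0.1},
  {"gripper": 0, "x": 0, "y": 0, "z": 0.7, "roll": 0},
  {"gripper": 0, "x": 0, "y": 0, "z": 0.3, "roll": 0},
  {"gripper": 0, "x": 0, "y": 0, "z": 0.3, "roll": 0},
  {"gripper": 0, "x": 0, "y": 0, "z": 0, "roll": 0},
])

```text
time_s: 10.9
eef_pos: [0.5575, 0.0014, 0.2609]
eef_rot: [0.006, 0.994, -0.109, -0.001]
wrist_force: [-1.6, -0.6, 0.9]
opening: 0.27
```

```bash
python3 st.py
```

```text
in fixture mm [-14.06  -0.54] under z 64.27 yaw err -0.07 tilt [-0.0026 -0.0121] F [-1.6 -0.6  0.9] M [-0.22  0.53  0.06] 10.9
```

The pin is felt at 64.3 mm (+4 N), so the deck is about 46.3 mm. I'll press down slowly.

Request:
move_arm([
  {"gripper": 0, "x": 0.05, "y": -0.05, "z": 0.25, "roll": 0},
  {"gripper": 0, "x": 0, "y": 0, "z": 0.25, "roll": 0},
  {"gripper": 0, "x": 0, "y": 0, "z": 0.25, "roll": 0},
  {"gripper": 0, "x": 0, "y": 0, "z": 0.25, "roll": 0},
  {"gripper": 0, "x": 0, "y": 0, "z": 0, "roll": 0},
])

```text
time_s: 11.52
eef_pos: [0.5581, 0.0013, 0.2514]
eef_rot: [0.007, 0.994, -0.109, -0.001]
wrist_force: [-6.3, -3.2, 7.2]
opening: 0.27
```

```bash
python3 st.py
```

```text
in fixture mm [-13.44  -0.61] under z 54.84 yaw err -0.07 tilt [-0.0026 -0.0129] F [-6.3 -3.2  7.2] M [-0.49  1.    0.01] 11.525
```

Request:
move_arm([
  {"gripper": 0, "x": 0, "y": 0, "z": 0.2, "roll": 0},
  {"gripper": 0, "x": 0, "y": 0, "z": 0.2, "roll": 0},
  {"gripper": 0, "x": 0, "y": 0, "z": 0, "roll": 0},
])

```text
time_s: 11.9
eef_pos: [0.558, 0.0013, 0.2476]
eef_rot: [0.007, 0.994, -0.109, -0.001]
wrist_force: [-7.1, -3.0, 8.1]
opening: 0.27
```

```bash
python3 st.py
```

```text
in fixture mm [-13.46  -0.63] under z 50.98 yaw err -0.06 tilt [-0.0026 -0.0129] F [-7.1 -3.   8.1] M [-0.44  1.08  0.  ] 11.9
```

Request:
move_arm([
  {"gripper": 0, "x": 0, "y": 0, "z": 0.15, "roll": 0},
  {"gripper": 0, "x": 0, "y": 0, "z": 0.1, "roll": 0},
  {"gripper": 0, "x": 0, "y": 0, "z": 0.1, "roll": 0},
  {"gripper": 0, "x": 0, "y": 0, "z": 0, "roll": 0},
])

```text
time_s: 12.4
eef_pos: [0.5581, 0.0012, 0.2452]
eef_rot: [0.007, 0.994, -0.109, -0.001]
wrist_force: [-10.5, -3.4, 17.3]
opening: 0.27
```

```bash
python3 st.py
```

```text
in fixture mm [-13.39  -0.7 ] under z 48.61 yaw err -0.06 tilt [-0.0028 -0.0129] F [-10.5  -3.4  17.3] M [-0.26  1.86  0.01] 12.4
```

Request:
move_arm([
  {"gripper": 0, "x": 0, "y": 0, "z": 0.05, "roll": 0},
  {"gripper": 0, "x": 0, "y": 0, "z": 0.05, "roll": 0},
  {"gripper": 0, "x": 0, "y": 0, "z": 0, "roll": 0},
])

```text
time_s: 12.78
eef_pos: [0.5582, 0.0012, 0.2451]
eef_rot: [0.007, 0.994, -0.109, -0.001]
wrist_force: [-15.1, -2.3, 24.8]
opening: 0.27
```

```bash
python3 st.py w_dn; python3 - <<'E'
from h import *
im=cv2.imread('pics/w_dn.png'); cv2.imwrite('pics/w_dnb.png',cv2.resize(im[100:330,130:420],None,fx=2.6,fy=2.6,interpolation=cv2.INTER_CUBIC))
E
```

```text
in fixture mm [-13.34  -0.74] under z 48.55 yaw err -0.05 tilt [-0.0028 -0.0131] F [-15.1  -2.3  24.8] M [-0.09  2.43  0.04] 12.775
```

View pics/w_dnb.png

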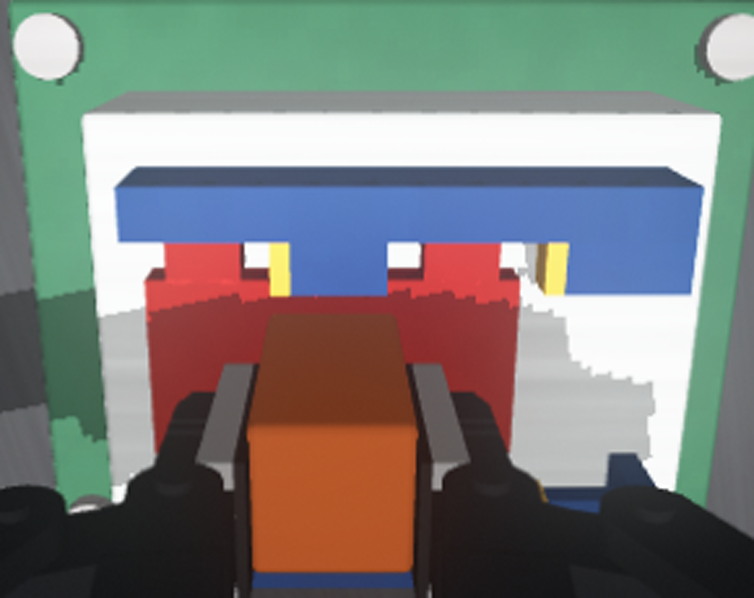

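The ears are down between the claws, seen below the rail at crop (204,262) and (462,262). The force rises stiffly, so the plate is on the deck. I'll ease off 1 mm and begin to slide.

Request:
move_arm([
  {"gripper": 0, "x": 0, "y": -0.03, "z": -0.1, "roll": 0},
  {"gripper": 0, "x": 0.2, "y": -0.03, "z": 0, "roll": 0},
  {"gripper": 0, "x": 0.2, "y": 0, "z": 0, "roll": 0},
  {"gripper": 0, "x": 0, "y": 0, "z": 0, "roll": 0},
])

```text
time_s: 13.32
eef_pos: [0.5601, 0.0011, 0.2453]
eef_rot: [0.007, 0.994, -0.108, -0.005]
wrist_force: [-25.8, -3.2, 31.8]
opening: 0.277
```

```bash
python3 st.py
```

```text
in fixture mm [-12.95  -0.75] under z 48.74 yaw err -0.01 tilt [-0.0109 -0.0128] F [-25.8  -3.2  31.8] M [-0.29  4.25  0.14] 13.325
```

The plate sticks on the deck because friction is high (about 0.7). I'll ease up until only the pin's spring is carried.

Request:
move_arm([
  {"gripper": 0, "x": -0.2, "y": 0, "z": -0.15, "roll": 0},
  {"gripper": 0, "x": 0, "y": 0, "z": 0, "roll": 0},
])

```text
time_s: 13.58
eef_pos: [0.5591, 0.0013, 0.2454]
eef_rot: [0.007, 0.994, -0.108, -0.002]
wrist_force: [-12.3, -4.2, 12.8]
opening: 0.27
```

```bash
python3 st.py
```

```text
in fixture mm [-13.01  -0.57] under z 48.85 yaw err -0.04 tilt [-0.0059 -0.0133] F [-12.3  -4.2  12.8] M [-0.66  2.04 -0.03] 13.575
```

Request:
move_arm([
  {"gripper": 0, "x": 0, "y": 0, "z": -0.08, "roll": 0},
  {"gripper": 0, "x": 0, "y": 0, "z": 0, "roll": 0},
  {"gripper": 0, "x": 0.15, "y": 0, "z": 0, "roll": 0},
  {"gripper": 0, "x": 0.15, "y": 0, "z": 0, "roll": 0},
  {"gripper": 0, "x": 0, "y": 0, "z": 0, "roll": 0},
])

```text
time_s: 14.2
eef_pos: [0.5611, 0.0009, 0.2455]
eef_rot: [0.007, 0.994, -0.108, -0.004]
wrist_force: [-17.1, -2.9, 13.8]
opening: 0.27
```

```bash
python3 st.py
```

```text
in fixture mm [-11.91  -0.61] under z 48.96 yaw err -0.03 tilt [-0.0104 -0.0125] F [-17.1  -2.9  13.8] M [-0.54  2.97  0.07] 14.2
```

Request:
move_arm([
  {"gripper": 0, "x": 0, "y": 0, "z": -0.1, "roll": 0},
  {"gripper": 0, "x": 0, "y": 0, "z": 0, "roll": 0},
])

```text
time_s: 14.45
eef_pos: [0.5612, 0.0009, 0.2457]
eef_rot: [0.007, 0.994, -0.108, -0.004]
wrist_force: [-12.3, -4.9, 5.9]
opening: 0.269
```

```bash
python3 st.py
```

```text
in fixture mm [-11.55  -0.52] under z 49.17 yaw err -0.04 tilt [-0.0093 -0.0125] F [-12.3  -4.9   5.9] M [-0.69  2.18  0.02] 14.45
```

In fixture axes the force is about -11 N along x and -7 N along y, so an ear is rubbing the +y rail. I'll back off in y.

Request:
move_arm([
  {"gripper": 0, "x": 0, "y": 0.1, "z": 0, "roll": 0},
  {"gripper": 0, "x": 0, "y": 0.08, "z": 0, "roll": 0},
  {"gripper": 0, "x": 0, "y": 0, "z": 0, "roll": 0},
])

```text
time_s: 14.82
eef_pos: [0.5621, -0.0001, 0.2466]
eef_rot: [0.006, 0.994, -0.109, -0.002]
wrist_force: [-5.7, 0.8, 6.0]
opening: 0.269
```

```bash
sed -i "s/,'M',/,'Ffix',(Rf.T@o['wrist_force'][:2]).round(1),'M',/" st.py; python3 st.py
```

```text
in fixture mm [-9.59 -0.82] under z 50.02 yaw err -0.07 tilt [-0.0044 -0.0108] F [-5.7  0.8  6. ] Ffix [-5.7 -0.5] M [0.27 1.16 0.04] 14.825
```

Freed: it slides, with only 0.5 N sideways. I'll lower a little and go on.

Request:
move_arm([
  {"gripper": 0, "x": 0, "y": 0, "z": 0.08, "roll": 0},
  {"gripper": 0, "x": 0.2, "y": 0, "z": 0, "roll": 0},
  {"gripper": 0, "x": 0.2, "y": 0, "z": 0, "roll": 0},
  {"gripper": 0, "x": 0.2, "y": 0, "z": 0, "roll": 0},
  {"gripper": 0, "x": 0, "y": 0, "z": 0, "roll": 0},
])

```text
time_s: 15.45
eef_pos: [0.5684, -0.0015, 0.2461]
eef_rot: [0.006, 0.994, -0.109, -0.001]
wrist_force: [-5.0, 0.5, 5.4]
opening: 0.272
```

```bash
python3 st.py
```

```text
in fixture mm [-2.84 -0.82] under z 49.5 yaw err -0.07 tilt [-0.003  -0.0111] F [-5.   0.5  5.4] Ffix [-5.  -0.6] M [ 0.28  0.88 -0.01] 15.45
```

The ears are passing under the beads with 5 N. I'll continue.

Request:
move_arm([
  {"gripper": 0, "x": 0.25, "y": 0, "z": 0, "roll": 0},
  {"gripper": 0, "x": 0.25, "y": 0, "z": 0, "roll": 0},
  {"gripper": 0, "x": 0.25, "y": 0, "z": 0, "roll": 0},
  {"gripper": 0, "x": 0.25, "y": 0, "z": 0, "roll": 0},
  {"gripper": 0, "x": 0, "y": 0, "z": 0, "roll": 0},
])

```text
time_s: 16.08
eef_pos: [0.5781, -0.0037, 0.246]
eef_rot: [0.006, 0.994, -0.109, -0.001]
wrist_force: [-5.8, 0.9, 5.4]
opening: 0.274
```

```bash
python3 st.py
```

```text
in fixture mm [ 7.03 -0.85] under z 49.44 yaw err -0.07 tilt [-0.0033 -0.0111] F [-5.8  0.9  5.4] Ffix [-5.9 -0.4] M [ 0.21  1.   -0.02] 16.075
```

Request:
move_arm([
  {"gripper": 0, "x": 0.2, "y": 0, "z": 0, "roll": 0},
  {"gripper": 0, "x": 0.2, "y": 0, "z": 0, "roll": 0},
  {"gripper": 0, "x": 0.15, "y": 0, "z": 0, "roll": 0},
  {"gripper": 0, "x": 0, "y": 0, "z": 0, "roll": 0},
])

```text
time_s: 16.58
eef_pos: [0.5835, -0.0048, 0.246]
eef_rot: [0.006, 0.994, -0.109, -0.001]
wrist_force: [-4.3, 1.0, 5.4]
opening: 0.27
```

```bash
python3 st.py
```

```text
in fixture mm [12.45 -0.86] under z 49.44 yaw err -0.07 tilt [-0.0034 -0.0111] F [-4.3  1.   5.4] Ffix [-4.4  0. ] M [ 0.26  1.07 -0.01] 16.575
```

Now to feel for the end stop.

Request:
move_arm([
  {"gripper": 0, "x": 0.1, "y": 0, "z": 0, "roll": 0},
  {"gripper": 0, "x": 0.1, "y": 0, "z": 0, "roll": 0},
  {"gripper": 0, "x": 0, "y": 0, "z": 0, "roll": 0},
])

```text
time_s: 16.95
eef_pos: [0.5848, -0.0051, 0.2458]
eef_rot: [0.006, 0.994, -0.109, -0.002]
wrist_force: [-7.8, 1.9, 6.9]
opening: 0.273
```

```bash
python3 st.py
```

```text
in fixture mm [13.33 -0.84] under z 49.23 yaw err -0.06 tilt [-0.0058 -0.0107] F [-7.8  1.9  6.9] Ffix [-8.1  0.2] M [0.36 1.6  0.01] 16.95
```

The stop is felt at 13.3 mm, as expected. I'll back off about 1.3 mm, let it rise against the claws, then look at the forces.

Request:
move_arm([
  {"gripper": 0, "x": -0.2, "y": 0, "z": 0, "roll": 0},
  {"gripper": 0, "x": 0, "y": 0, "z": -0.15, "roll": 0},
  {"gripper": 0, "x": 0, "y": 0, "z": -0.15, "roll": 0},
  {"gripper": 0, "x": 0, "y": 0, "z": -0.1, "roll": 0},
  {"gripper": 0, "x": 0, "y": 0, "z": 0, "roll": 0},
])

```text
time_s: 17.58
eef_pos: [0.5838, -0.0051, 0.2498]
eef_rot: [0.006, 0.994, -0.109, -0.0]
wrist_force: [-0.4, 2.1, 1.7]
opening: 0.27
```

```bash
python3 st.py
```

```text
in fixture mm [13.23 -1.01] under z 53.24 yaw err -0.08 tilt [-0.0017 -0.0116] F [-0.4  2.1  1.7] Ffix [-0.8  2. ] M [0.54 0.18 0.  ] 17.575
```

Request:
move_arm([
  {"gripper": 0, "x": -0.08, "y": 0, "z": -0.05, "roll": 0},
  {"gripper": 40, "x": 0, "y": 0, "z": 0, "roll": 0},
  {"gripper": 60, "x": 0, "y": 0, "z": 0, "roll": 0},
  {"gripper": 80, "x": 0, "y": 0, "z": 0, "roll": 0},
  {"gripper": 80, "x": 0, "y": 0, "z": 0, "roll": 0},
])

```text
time_s: 18.2
eef_pos: [0.5829, -0.005, 0.2502]
eef_rot: [0.006, 0.994, -0.109, -0.001]
wrist_force: [-0.1, 0.7, 0.2]
opening: 0.801
```

```bash
python3 st.py
```

```text
in fixture mm [12.15 -1.3 ] under z 53.62 yaw err -0.07 tilt [-0.0024 -0.0119] F [-0.1  0.7  0.2] Ffix [-0.3  0.7] M [0.06 0.01 0.01] 18.2
```

Released cleanly (force about 0). I'll rise straight up and check.

Request:
move_arm([
  {"gripper": 80, "x": 0, "y": 0, "z": -1.5, "roll": 0},
  {"gripper": 80, "x": 0, "y": 0, "z": -3, "roll": 0},
  {"gripper": 80, "x": 0, "y": 0, "z": -4, "roll": 0},
  {"gripper": 80, "x": 0, "y": 4, "z": -2, "roll": 0},
  {"gripper": 80, "x": 0, "y": 0, "z": 0, "roll": 0},
])

```text
time_s: 18.82
eef_pos: [0.575, -0.0446, 0.3593]
eef_rot: [0.007, 0.994, -0.11, 0.002]
wrist_force: [0.7, 0.3, -0.9]
opening: 0.8
```

```bash
python3 st.py w_end; python3 - <<'E'
from h import *
im=cv2.imread('pics/w_end.png'); cv2.imwrite('pics/w_endb.png',cv2.resize(im,(780,585),interpolation=cv2.INTER_CUBIC))
E
```

```text
in fixture mm [ 14.15 -41.82] under z 162.75 yaw err -0.2 tilt [ 0.0031 -0.014 ] F [ 0.7  0.3 -0.9] Ffix [0.6 0.5] M [ 0.01  0.02 -0.01] 18.825
```

View pics/w_endb.png

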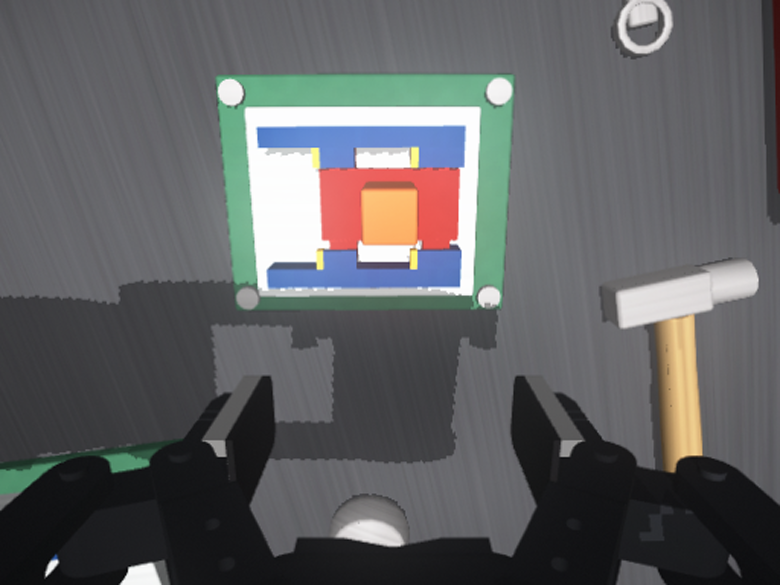

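The picture shows the plate under all four claws: red from x=320 to 460, rail ends at about 463, square to the rails, ears hidden behind the beads at 316 and 414. The gripper is clear of everything. Handing in.

```bash
python3 -c "
from bench import ctrl
print(ctrl.hand_in())"
```

```text
the job is handed in; nothing more can be done
None
```

I pressed the keeper down between the claws of the farthest fixture and slid it home. It is let go and handed in at about 19 s of the 61 s allowed.

**Last checks:**
- **End stop:** I felt it at fixture x of about 13.3 mm. I released at a gripper position of about x = 12 mm and y = -1.3 mm, less than 0.1° off in yaw.
- **Spring-up:** the plate rose about 4 mm behind the beads before I let go.
- **Release:** the wrist force was about 0 after opening, and the gripper is well clear of everything.
- **Final picture:** it shows the plate square under all four claws, with its ears hidden behind the beads. The pin lies under the plate, so its depth was never seen directly.

**What went wrong or disagreed:**
- **Half turn:** joint 6 reached its limit over the fixture, so I lifted off and turned the keeper half round. A tool tilt of about 0.7° stayed through the pressing and sliding.
- **Sticking:** while pressing and starting the slide, the plate bore on the deck and an ear seemed to rub the +y rail. The wrist force peaked at about 41 N (readings at the end of each move, 50 N limit on the plate). Easing up and backing off sideways freed it, and it then slid with about 5 N.
- **Deck height:** the camera and the first pin contact gave about 46 mm, but the hard contact came at about 48.5 mm.

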